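# Set the bench regulator knob to its mark and pull it out to lock

## Robot

A 7-joint arm with a two-finger parallel gripper is mounted at the origin on a cart in front of the work surface, level with it; the furniture and walls round the work are solid. World frame = base frame: x ahead of the robot, y to its left, z up, the work surface at z = 0. Lengths are in m, angles in rad, forces in N, time in s.
With the tool pointing down it reaches from about 0.35 to 0.9 m from the base axis. Payload 8.1 kg.
Tool frame: the origin (TCP) lies between the finger pads; the fingertips stand 17 mm ahead of it and the grasp point (between the pads) lies 2 mm behind it; z points along the fingers, y is the line along which they close (so a half turn about z gives the same grasp; the last joint's range is limited). The gripper opens to 92 mm and grips with 3 to 60 N. Pads are 19 mm wide; open, the fingers measure 130 mm over their backs; the gripper's body (75 mm by 190 mm) begins 47 mm behind the grasp point.
Start: joints at [1.048, 0.434, 0.025, 1.573, -0.012, 1.134, -0.075], TCP at [0.255, -0.571, 0.244] pointing down, gripper open.
Joint ranges: [-2.62, 2.62], [-0.44, 2.09], [-1.27, 1.32], [0.08, 2.57], [-1.32, 4.46], [0.12, 2], [-2.74, 2.74]. Speed limits (rad/s): [2.22, 2.22, 3.01, 3.01, 3.14, 3.14, 3.14].

## Interface

Orientations are given as a rotation vector (axis times angle).
In Python, from cell import observe, get_image, calibration, sign_off, look_for, regions_of, landmark_of gives the robot as it stands.
- The arm moves only by the tool jog_arm, never from a script. Its argument "plan" is a list of rows, each an object with "offset": the shift along the tool's x, y, z normalised to -1 to 1, where 1 is 0.15 m, a list of three; "twist": the turn, a rotation vector about the tool's x, y, z normalised to -1 to 1, where 1 is 2 pi rad, a list of three; "fingers": the gripper command: -1 is shut, 1 is fully open, values between are in proportion. In form: [{"offset": [x, y, z], "twist": [ax, ay, az], "fingers": fingers}, ...]. A call has 1 to 20 rows; each row is the pose to reach, as a shift and turn from the pose commanded when the call began, along the tool's axes at that moment, turning the shorter way round; what a row does not reach only later rows make up. A row lasts 1/8 s, in which the tool goes at most 62.5 mm and 10.7 degrees, less where a joint would pass 70% of its speed; a pose out of reach is approached as far as the arm can. A call with a number of a shift or a turn outside -1 to 1 is refused whole. A call with a gripper value outside its range is refused whole. The fingers move at their own pace and stop on an object; "newtons" is the grip in N (left out, the last holds). Time passes only in rows, so rows that repeat a pose let the fingers close. It gives the time, the measured TCP pose, the force, the opening and the grip force at its end, in the units of the state.
- observe(): the state, without advancing time (a new reading comes with each control period).
- get_image(name): name is "side" or "top"; returns the picture (384x512x3 uint8, red, green, blue); there is no depth.
- calibration(name): a dict with "fov_y" (degrees; the focal length in pixels is half the picture's height over the tangent of half this angle, whatever the lens; pixels are square), "cx", "cy" (the principal point, pixels), "position" and "attitude" of the camera in the world. Camera axes: x right, y down, z forward; pixel columns grow to the right and rows downward; lengths in m; the calibration is good to about 2 mm. A picture is of the moment at which its call begins. calibration takes no time and is no camera call.
- sign_off(): hands the job in; it is judged then, once.
Trained networks look in the newest picture that a camera, given by its name, has taken for a name from the list of things; names that differ only in an ending like _2 or _b are one class to them, and where a whole thing is asked for, a point or a joint stands for the part that bears it (a point fixed in the world has none). Each returns a list of dicts, best first, with "conf" (0 to 1); they miss things now and then, are a little off and sometimes report something else, mostly with a low value. They report only what shows in the picture. A call takes as long as a camera call.
- look_for(thing, camera): "box" ([left, top, width, height] as shares, 0 to 1, of the picture: columns of its width, rows of its height, round what is visible of it).
- regions_of(thing, camera): "region" (384x512 bool, what is visible of it) and "box" ([left, top, width, height] as shares, 0 to 1, of the picture: columns of its width, rows of its height, round what is visible of it).
- landmark_of(thing, camera): "at" ([row, column] as shares, 0 to 1, of the picture: columns of its width, rows of its height: a listed point, or the origin of a listed thing).
The state is a dict: "clock": time; "joints": joint angles; "dq": joint speeds; "joint_efforts": joint torques, N m; "position": TCP position; "ee_rot": TCP orientation; "force": force on the tool from outside, world axes, zero at the start; "ft_torque": the same for the moment, N m; "width": opening from 0.0 (shut) to 1.0 (fully open); "gripper_force": force on a finger pad.
Only numpy, scipy, OpenCV 4.12 (cv2) and the standard library are available. Lean on these libraries where they do the work, as an engineer would, in place of code of your own. Each camera call takes 0.05 s, during which the arm holds its last target. There are 200 camera calls.

## Task

The air regulator on the bench has been left unlocked. Turn its black knob counter-clockwise until the pointer stands at the mark with two ribs side by side (not at a single rib), then pull the knob straight up until it is fully out and locked there, and let go. The lock slot lies somewhere within about 15 degrees to either side of the mark, so feel for it under a light pull and never force the knob; leave the bearing and the nut beside the regulator alone.

Things in the scene. Friction and masses are not known exactly. Their poses are not given: they have to be found in the camera images.
- regulator: aluminium block 86 mm square and 45 mm high with a pipe stub on each side, on a dark 116 x 100 mm foot plate fixed to the bench. Origin: centre of its underside, on the knob's axis; z up. Hidden in it is a lock plate with one 8 mm slot per mark of the scale ring; the three slots are shifted together by an unknown, unchanging angle of up to 0.28 rad either way from their marks.
- scale_ring: fixed flat steel ring on top of the block, 80 mm across, 3 mm thick. Origin: centre of its underside, on the knob's axis, 45 mm above the bench; z up. Its marks are dark radial ribs 10 mm long, 2.5 mm proud, 34 mm from the axis: the wanted mark, two ribs 6.4 mm apart, in the direction of the ring's own -x axis, and a single rib (other settings) 0.85 rad to either side of it.
- two_rib_mark (a point): the wanted mark: on the ring's top face between its two ribs, 34 mm from the knob's axis, 48 mm above the bench.
- knob: black knob on a vertical axis at the ring's centre: flange 51 mm across, 7 mm thick; on it an upright flat-sided grip bar 44 mm long (along the knob's x axis), 14 mm thick (y axis), reaching 42 mm above the origin. Origin: centre of the flange's underside, on the axis, 49 mm above the bench when pushed in; z up. The steel pointer on the flange lies in the direction of the knob's -x axis.
- knob_grip (a point): the point to grip: on the knob's axis, in the middle of the grip bar, 30 mm above the knob's origin (12 mm below the bar's top).
- spindle (a joint): turn of the knob in the block, rad, growing counter-clockwise from above; stops at -1.4 and 1.2. Starts 0.65 to 1.25 rad clockwise of the two-rib mark. 0.05 N m of friction; stays where left. Turned under a light pull, the key springs into the next slot it meets (also a single rib's): the pull then drops by the key spring's share and the knob turns only about 0.045 rad either way.
- lift (a joint): how far the knob is pulled out, m: 0 in (start), 0.009 fully out and locked against turning. 2 N of friction and 1 N of weight; stays where left. A sprung key under the pointer, 5 mm wide, 34 mm off the axis, meets the lock plate after 1 mm; off a slot it adds 3 N at once, 3 N per mm more, and stops hard 4 mm later. In a slot the knob comes fully out with 3 N. Over 20 N on the key breaks it.
- bearing: loose steel ball bearing, 52 mm across, 15 mm high, on the bench before the regulator; origin at the centre of its underside. A bystander.
- nut: loose hexagon nut, 34 mm across, 16 mm high, on the bench behind the regulator; origin at the centre of its underside. A bystander.

How it is judged:
On the way, in this order (a step that is already met when the one before it is completed fails the run):
1. the knob is turned to the two-rib mark (within 0.38 rad), still pushed in (angle between the x axis of knob and the x axis of scale_ring, either way round below 0.38 rad and value of joint lift below 0.006 m), for 0.1 s.
2. the knob is pulled out in the slot of the two-rib mark (angle between the x axis of knob and the x axis of scale_ring, either way round below 0.38 rad and value of joint lift above 0.0075 m), for 0.2 s.
At the end, for the whole second after the job is handed in: the knob stands pulled out (at least 7.5 of 9 mm) in the slot of the two-rib mark (pointer within 0.38 rad of the mark) and is let go (all of step 2 and contact force between the fingers and knob below 0.1 N); the robot touches nothing.
It fails at once if the knob is forced: more than 20 N between its key and the lock plate (contact force between knob and scale_ring above 20 N).
It fails at once if the bearing is moved more than 20 mm (distance of bearing from where it was at the start of the episode above 0.02 m).
It fails at once if the nut is moved more than 20 mm (distance of nut from where it was at the start of the episode above 0.02 m).
It also fails if it takes over 58 s, if anything falls off the work surface, if the arm or the gripper's body presses on something with over 40 N, if the wrist force passes 120 N, or if a joint passes its speed limit or range.

## Working session

There is one attempt and no reset: what is moved stays moved. The work goes in short steps, Python scripts to look and compute and a tool call to move; the robot and the scene stay as the last step left them, time stands still between calls to the robot, and variables do not carry over. Pictures are saved under pics/ and viewed, at most 10 in all, crops included, and the job is handed in when it is done.

Besides the shell and the picture viewer there is one more tool, called after "Emit:" by a JSON object that holds its "name" and its "arguments". jog_arm: Moves the arm, as the interface text tells. Scaled input: -1 to 1 covers 0.15 m each way for a shift and 2 pi rad each way for a turn. Its arguments: {"type":"object","properties":{"plan":{"type":"array","items":{"type":"object","properties":{"offset":{"type":"array","items":{"type":"number","minimum":-1,"maximum":1}},"twist":{"type":"array","items":{"type":"number","minimum":-1,"maximum":1}},"fingers":{"type":"number"}}}},"newtons":{"type":"number"}},"required":["plan"]}

```bash
mkdir -p pics; ls; cat > h.py <<'E'
import numpy as np, cv2
from scipy.spatial.transform import Rotation as R
from cell import *
def cam(n):
    c=calibration(n); f=192/np.tan(np.radians(c["fov_y"])/2)
    a=np.array(c["attitude"],float)
    Rm=a if a.shape==(3,3) else R.from_rotvec(a).as_matrix()
    return c,f,Rm,np.array(c["position"])
def onplane(n,row,col,z):
    c,f,Rm,p=cam(n); d=Rm@np.array([(col-c["cx"])/f,(row-c["cy"])/f,1]); return p+d*(z-p[2])/d[2]
def proj(n,P):
    c,f,Rm,p=cam(n); q=Rm.T@(np.array(P)-p); return np.array([c["cy"]+f*q[1]/q[2],c["cx"]+f*q[0]/q[2]])
E
python3 - <<'E'
from h import *
for n in ("side","top"):
    print(n,calibration(n)); im=get_image(n); cv2.imwrite(f"pics/{n}0.png",im[:,:,::-1])
    for t,z in (("regulator",0),("scale_ring",.045),("two_rib_mark",.048),("knob",.049),("knob_grip",.079),("bearing",0),("nut",0)):
        for l in landmark_of(t,n)[:1]:
            r,c=l["at"][0]*384,l["at"][1]*512
            print(t,round(l["conf"],2),round(r,1),round(c,1),onplane(n,r,c,z).round(4))
print(observe())
E
```

```text
pics
side {'fov_y': 47.17927042442285, 'cx': 257.29030886416854, 'cy': 188.8433527663725, 'position': array([ 0.49374026, -0.85741272,  0.57819496]), 'attitude': array([-2.19714843,  0.00784657, -0.01425003])}
regulator 0.87 228.3 257.8 [ 0.5063 -0.1927  0.    ]
scale_ring 0.79 210.7 256.6 [ 0.5036 -0.1927  0.045 ]
two_rib_mark 0.91 207.7 244.4 [ 0.4799 -0.1871  0.048 ]
knob 0.9 209.8 257.8 [ 0.5059 -0.195   0.049 ]
knob_grip 0.91 194.6 260.1 [ 0.5101 -0.1863  0.079 ]
bearing 0.72 229.7 206.8 [ 0.405  -0.1967  0.    ]
top {'fov_y': 52.472981240720586, 'cx': 251.2291803272192, 'cy': 186.15957828383796, 'position': array([ 0.33464112, -0.19714204,  0.9271719 ]), 'attitude': array([-2.13202389,  2.09757913, -0.18920503])}
regulator 0.9 187.3 257.6 [ 0.5118 -0.1987  0.    ]
scale_ring 0.65 180.8 253.9 [ 0.5184 -0.1899  0.045 ]
two_rib_mark 0.92 195.4 257.4 [ 0.4837 -0.1984  0.048 ]
knob 0.86 185.2 255.4 [ 0.5073 -0.1935  0.049 ]
knob_grip 0.83 181.0 258.0 [ 0.511  -0.1993  0.079 ]
bearing 0.84 233.5 250.0 [ 0.4001 -0.1824  0.    ]
nut 0.63 154.7 249.1 [ 0.5932 -0.1766  0.    ]
{'clock': 0.8, 'joints': array([ 1.04842304,  0.43444762,  0.02499817,  1.5731939 , -0.01157597,
        1.134002  , -0.07511217]), 'dq': array([-0.00033082, -0.00064733,  0.00090025,  0.00124428, -0.0006293 ,
       -0.00085823,  0.0003015 ]), 'joint_efforts': array([ 1.02223999e-03, -6.67599320e+01,  9.84940119e-01, -3.14795065e+01,
       -6.04733150e-02,  3.21695523e-02,  4.11316660e-05]), 'position': array([ 0.25469787, -0.57076735,  0.24377675]), 'ee_rot': array([ 3.07257969e+00,  6.54396261e-01, -5.87811405e-06]), 'force': array([ 0.44460604, -0.12048777, -0.03916265]), 'ft_torque': array([ 0.0101343 , -0.02377128,  0.06138061]), 'gripper_force': 0.0, 'width': 1.000443979879635}
```

```bash
python3 - <<'E'
import cv2,numpy as np
a=cv2.imread("pics/side0.png")[165:255,195:320]; b=cv2.imread("pics/top0.png")[135:225,195:320]
o=np.vstack([cv2.resize(x,None,fx=5.5,fy=5.5,interpolation=cv2.INTER_CUBIC)[:, :] for x in (a,b)])
cv2.imwrite("pics/crop0.png",cv2.resize(o,None,fx=.6,fy=.6) if o.shape[0]>1100 else cv2.resize(o,None,fx=600/o.shape[0],fy=600/o.shape[0]))
for n in("side","top"): pass
E
```

```text
(no output)
```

View pics/crop0.png

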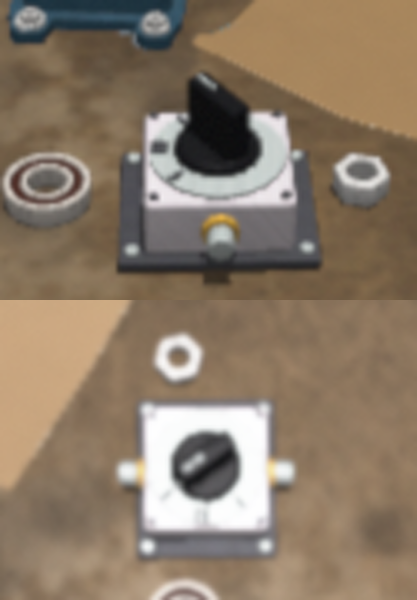

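```bash
python3 - <<'E'
import cv2,numpy as np
a=cv2.imread("pics/side0.png")[178:226,232:282]; b=cv2.imread("pics/top0.png")[166:206,234:284]
a=cv2.resize(a,(400,384),interpolation=cv2.INTER_CUBIC); b=cv2.resize(b,(400,320),interpolation=cv2.INTER_CUBIC)
o=np.zeros((384,800,3),np.uint8); o[:,:400]=a; o[:320,400:]=b
o=np.clip(255*(o/255.)**.55,0,255).astype(np.uint8)
cv2.imwrite("pics/crop1.png",o)
E
```

```text
(no output)
```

View pics/crop1.png

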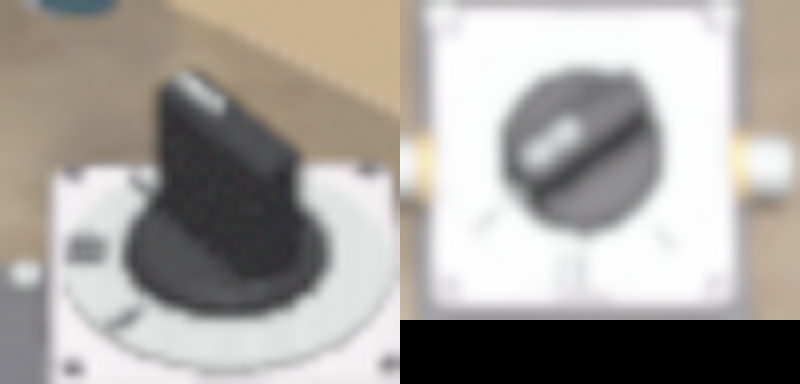

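```bash
python3 - <<'E'
from h import *
def T(x,y,z): return onplane("top",166+y/8,234+(x-400)/8,z)
def S(x,y,z): return onplane("side",178+y/8,232+x/8,z)
for a,b in ((T(525,160,.091),T(578,127,.091)),(T(528,182,.091),T(642,112,.091)),(S(165,88,.091),S(288,170,.091)),(S(182,72,.091),S(222,108,.091))):
    d=a-b; print(a.round(4),b.round(4),np.degrees(np.arctan2(d[1],d[0])).round(1))
print("ring ctr",S(232,262,.048).round(4),"mark",S(86,248,.0495).round(4),T(573,270,.0495).round(4),"flange",T(582,150,.056).round(4), S(227,248,.056).round(4))
for p in [(T(488,220,.049)),T(664,238,.049),S(140,187,.049),S(125,320,.049)]: print(p.round(4))
# tool yaw now
M=R.from_rotvec(observe()["ee_rot"]).as_matrix(); print(M.round(3))
for n in("side","top"):
  for t in ("knob_grip","knob"):
    for l in landmark_of(t,n)[:2]: print(n,t,l)
E
```

```text
[ 0.4971 -0.1811  0.091 ] [ 0.5065 -0.1955  0.091 ] 123.3
[ 0.491 -0.182  0.091] [ 0.5109 -0.2129  0.091 ] 122.9
[ 0.4959 -0.1846  0.091 ] [ 0.524  -0.2166  0.091 ] 131.2
[ 0.4999 -0.1781  0.091 ] [ 0.5092 -0.1926  0.091 ] 122.7
ring ctr [ 0.512  -0.1966  0.048 ] mark [ 0.4769 -0.1931  0.0495] [ 0.4734 -0.1946  0.0495] flange [ 0.507  -0.1966  0.056 ] [ 0.5106 -0.2013  0.056 ]
[ 0.4876 -0.17    0.049 ]
[ 0.4831 -0.2204  0.049 ]
[ 0.4898 -0.1683  0.049 ]
[ 0.4864 -0.2196  0.049 ]
[[ 0.913  0.407  0.   ]
 [ 0.407 -0.913 -0.   ]
 [-0.     0.    -1.   ]]
side knob_grip {'at': [0.5068, 0.508], 'conf': 0.91}
side knob {'at': [0.5464, 0.5035], 'conf': 0.9}
top knob_grip {'at': [0.4714, 0.5039], 'conf': 0.83}
top knob {'at': [0.4823, 0.4988], 'conf': 0.86}
```

Emit:
{"name": "jog_arm", "arguments": {"plan": [{"offset":[0.857,-0.53,0],"twist":[0,0,0],"fingers":1},{"offset":[0.857,-0.53,0],"twist":[0,0,0],"fingers":1},{"offset":[0.857,-0.53,0],"twist":[0,0,0],"fingers":1},{"offset":[0.857,-0.53,0],"twist":[0,0,0],"fingers":1}]}}

```text
clock: 1.5
position: [0.3416, -0.4437, 0.244]
ee_rot: [-3.071, -0.661, -0.001]
force: [0.0, -0.1, -0.5]
width: 1.005
gripper_force: 0.0
```

Emit:
{"name": "jog_arm", "arguments": {"plan": [{"offset":[0.857,-0.53,0],"twist":[0,0,0],"fingers":1},{"offset":[0.857,-0.53,0],"twist":[0,0,0],"fingers":1},{"offset":[0.857,-0.53,0],"twist":[0,0,0],"fingers":1},{"offset":[0.857,-0.53,0],"twist":[0,0,0],"fingers":1}]}}

```text
clock: 2.0
position: [0.4256, -0.32, 0.2438]
ee_rot: [3.072, 0.658, 0.001]
force: [-0.5, 0.6, 0.6]
width: 0.996
gripper_force: 0.0
```

Emit:
{"name": "jog_arm", "arguments": {"plan": [{"offset":[0.857,-0.53,0],"twist":[0,0,0.222],"fingers":1},{"offset":[0.857,-0.53,0],"twist":[0,0,0.222],"fingers":1},{"offset":[0.857,-0.53,0],"twist":[0,0,0.222],"fingers":1},{"offset":[0.857,-0.53,0],"twist":[0,0,0.222],"fingers":1},{"offset":[0.857,-0.53,0],"twist":[0,0,0.222],"fingers":1},{"offset":[0.857,-0.53,0],"twist":[0,0,0.222],"fingers":1},{"offset":[0.857,-0.53,0],"twist":[0,0,0.222],"fingers":1},{"offset":[0.857,-0.53,0],"twist":[0,0,0.222],"fingers":1},{"offset":[0.857,-0.53,0],"twist":[0,0,0.222],"fingers":1},{"offset":[0.857,-0.53,0],"twist":[0,0,0.222],"fingers":1}]}}

```text
clock: 3.25
position: [0.5094, -0.1971, 0.2437]
ee_rot: [2.776, -1.47, 0.0]
force: [-0.6, 0.9, 0.3]
width: 0.997
gripper_force: 0.0
```

```bash
python3 - <<'E'
from h import *
im=get_image("side"); print(observe()["joints"].round(2), proj("side",observe()["position"]+[0,0,-.017]))
o=cv2.resize(im[80:240,160:360,::-1],None,fx=3.5,fy=3.5,interpolation=cv2.INTER_CUBIC); cv2.imwrite("pics/s2.png",o)
E
```

```text
[ 0.19  0.31  0.1   1.77 -0.04  1.06 -2.24] [128.05842764 260.79586154]
```

View pics/s2.png

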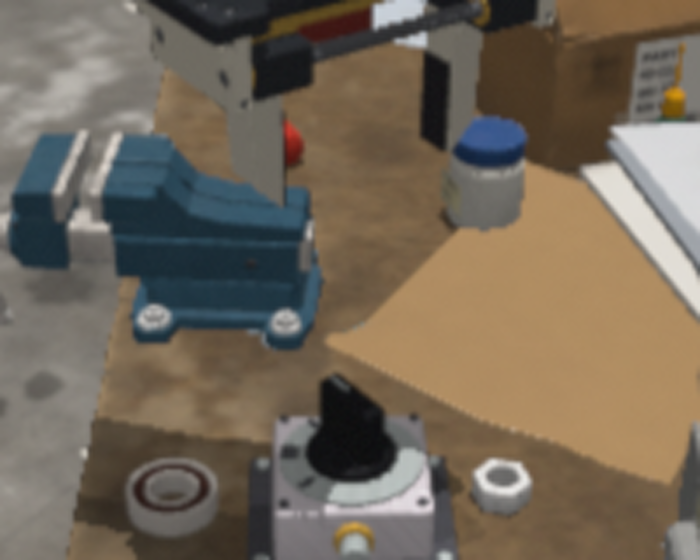

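Emit:
{"name": "jog_arm", "arguments": {"plan": [{"offset":[0,0,0.9],"twist":[0,0,0],"fingers":0.2},{"offset":[0,0,0.9],"twist":[0,0,0],"fingers":0.2},{"offset":[0,0,0.9],"twist":[0,0,0],"fingers":0.2},{"offset":[0,0,0.9],"twist":[0,0,0],"fingers":0.2}], "newtons": 12}}

```text
clock: 3.8
position: [0.5101, -0.1962, 0.1095]
ee_rot: [2.776, -1.471, 0.0]
force: [-0.6, -0.1, 0.3]
width: 0.626
gripper_force: 0.0
```

Emit:
{"name": "jog_arm", "arguments": {"plan": [{"offset":[0,0,0.1],"twist":[0,0,0],"fingers":0.2},{"offset":[0,0,0.2],"twist":[0,0,0],"fingers":0.2},{"offset":[0,0,0.2],"twist":[0,0,0],"fingers":0.2}]}}

```text
clock: 4.18
position: [0.5091, -0.1956, 0.0779]
ee_rot: [2.775, -1.471, -0.002]
force: [-0.8, 0.8, -0.1]
width: 0.601
gripper_force: 0.0
```

```bash
python3 - <<'E'
from h import *
o=observe(); print(o["position"].round(4),o["force"].round(1),o["width"])
im=get_image("side"); 
a=cv2.resize(im[150:240,195:325,::-1],None,fx=6,fy=6,interpolation=cv2.INTER_CUBIC); cv2.imwrite("pics/s3.png",a)
E
```

```text
[ 0.5091 -0.1956  0.0779] [-0.8  0.8 -0.1] 0.6009916615258651
```

View pics/s3.png

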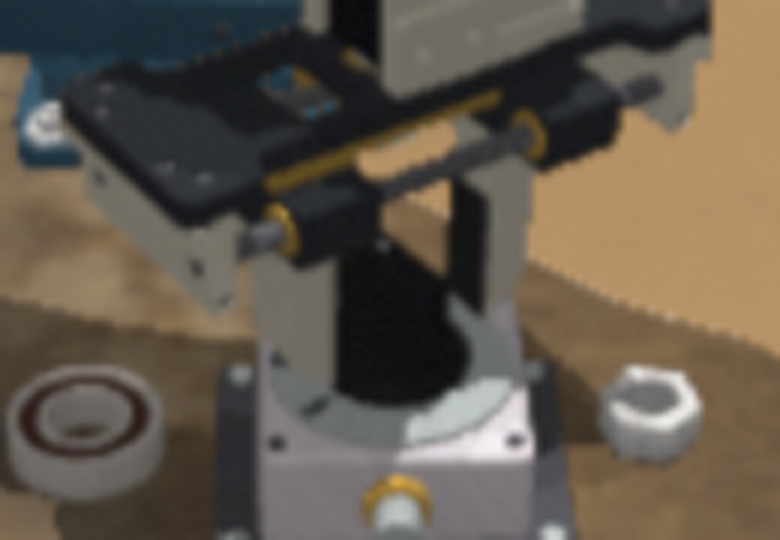

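The fingers, left tip near (300,385) and right pad near (470,250), straddle the black bar at (395,310). I'm closing them.

Emit:
{"name": "jog_arm", "arguments": {"plan": [{"offset":[0,0,0],"twist":[0,0,0],"fingers":-0.5},{"offset":[0,0,0],"twist":[0,0,0],"fingers":-1},{"offset":[0,0,0],"twist":[0,0,0],"fingers":-1},{"offset":[0,0,0],"twist":[0,0,0],"fingers":-1},{"offset":[0,0,0],"twist":[0,0,0],"fingers":-1}], "newtons": 15}}

```text
clock: 4.85
position: [0.5101, -0.1956, 0.0788]
ee_rot: [-2.775, 1.471, -0.001]
force: [1.2, 1.0, 0.3]
width: 0.155
gripper_force: 15.0
```

Emit:
{"name": "jog_arm", "arguments": {"plan": [{"offset":[0,0,0],"twist":[0,0,-0.02],"fingers":-1},{"offset":[0,0,0],"twist":[0,0,-0.04],"fingers":-1},{"offset":[0,0,0],"twist":[0,0,-0.06],"fingers":-1},{"offset":[0,0,0],"twist":[0,0,-0.08],"fingers":-1},{"offset":[0,0,0],"twist":[0,0,-0.09],"fingers":-1},{"offset":[0,0,0],"twist":[0,0,-0.09],"fingers":-1},{"offset":[0,0,0],"twist":[0,0,-0.09],"fingers":-1}], "newtons": 20}}

```text
clock: 5.72
position: [0.5106, -0.195, 0.0789]
ee_rot: [-3.075, 0.64, -0.002]
force: [3.3, 3.6, -0.9]
width: 0.154
gripper_force: 20.0
```

```bash
python3 - <<'E'
from h import *
o=observe(); print(o["position"].round(4),o["force"].round(1),o["ft_torque"].round(2),o["width"],o["ee_rot"], np.degrees(2*np.arctan2(o["ee_rot"][1],o["ee_rot"][0])))
im=get_image("side"); 
a=cv2.resize(im[150:240,195:325,::-1],None,fx=6,fy=6,interpolation=cv2.INTER_CUBIC); cv2.imwrite("pics/s4.png",a)
E
```

```text
[ 0.5106 -0.195   0.0789] [ 3.3  3.6 -0.9] [ 0.99 -0.83  0.05] 0.15398418125503333 [-3.07475503e+00  6.40233647e-01 -1.94758434e-03] 336.4755779853802
```

View pics/s4.png

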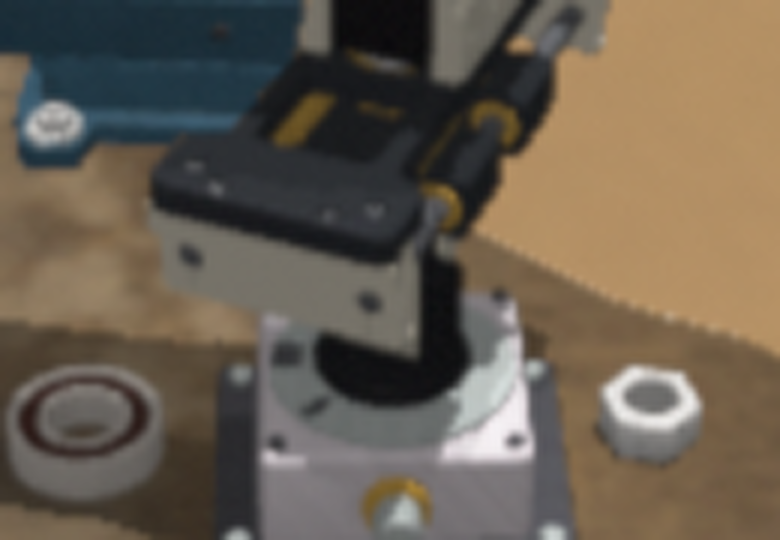

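Emit:
{"name": "jog_arm", "arguments": {"plan": [{"offset":[0,0,-0.005],"twist":[0,0,0],"fingers":-1},{"offset":[0,0,-0.01],"twist":[0,0,0],"fingers":-1},{"offset":[0,0,-0.01],"twist":[0,0,0],"fingers":-1}], "newtons": 25}}

```text
clock: 6.15
position: [0.5105, -0.195, 0.0802]
ee_rot: [-3.075, 0.64, -0.002]
force: [4.3, 3.2, -3.7]
width: 0.152
gripper_force: 25.0
```

```bash
python3 - <<'E'
from h import *
o=observe(); print(o["position"].round(4),o["force"].round(1),o["ft_torque"].round(2))
E
```

```text
[ 0.5105 -0.195   0.0802] [ 4.3  3.2 -3.7] [ 0.92 -0.99  0.05]
```

Emit:
{"name": "jog_arm", "arguments": {"plan": [{"offset":[0,0,-0.005],"twist":[0,0,0],"fingers":-1},{"offset":[0,0,-0.005],"twist":[0,0,0],"fingers":-1},{"offset":[0,0,-0.005],"twist":[0,0,0],"fingers":-1}]}}

```text
clock: 6.52
position: [0.5105, -0.195, 0.0808]
ee_rot: [-3.075, 0.64, -0.002]
force: [5.0, 4.1, -5.1]
width: 0.154
gripper_force: 25.0
```

Emit:
{"name": "jog_arm", "arguments": {"plan": [{"offset":[0,0,-0.005],"twist":[0,0,0],"fingers":-1},{"offset":[0,0,-0.005],"twist":[0,0,0],"fingers":-1},{"offset":[0,0,-0.005],"twist":[0,0,0],"fingers":-1}]}}

```text
clock: 6.9
position: [0.5105, -0.195, 0.0814]
ee_rot: [-3.075, 0.64, -0.001]
force: [5.4, 3.4, -6.6]
width: 0.152
gripper_force: 25.0
```

Emit:
{"name": "jog_arm", "arguments": {"plan": [{"offset":[0,0,-0.004],"twist":[0,0,0],"fingers":-1},{"offset":[0,0,-0.004],"twist":[0,0,0],"fingers":-1},{"offset":[0,0,-0.004],"twist":[0,0,0],"fingers":-1}]}}

```text
clock: 7.28
position: [0.5105, -0.195, 0.0818]
ee_rot: [-3.075, 0.64, -0.001]
force: [5.6, 2.6, -8.3]
width: 0.148
gripper_force: 25.0
```

```bash
python3 - <<'E'
from h import *
o=observe(); print(o["position"].round(4),o["force"].round(1),o["ft_torque"].round(2))
im=get_image("side"); 
a=cv2.resize(im[170:240,195:325,::-1],None,fx=6,fy=6,interpolation=cv2.INTER_CUBIC); cv2.imwrite("pics/s5.png",a)
E
```

```text
[ 0.5105 -0.195   0.0818] [ 5.6  2.6 -8.3] [ 0.74 -1.41  0.04]
```

Emit:
{"name": "jog_arm", "arguments": {"plan": [{"offset":[0,0,0],"twist":[0,0,-0.003],"fingers":-1},{"offset":[0,0,0],"twist":[0,0,-0.006],"fingers":-1},{"offset":[0,0,0],"twist":[0,0,-0.009],"fingers":-1},{"offset":[0,0,0],"twist":[0,0,-0.009],"fingers":-1}]}}

```text
clock: 7.82
position: [0.5105, -0.1949, 0.0819]
ee_rot: [-3.092, 0.553, -0.001]
force: [5.7, 3.4, -8.1]
width: 0.151
gripper_force: 25.0
```

```bash
cat > o.py <<'E'
from h import *
o=observe(); print(o["position"].round(4),o["force"].round(1),o["ft_torque"].round(2),np.degrees(2*np.arctan2(o["ee_rot"][1],o["ee_rot"][0])).round(1)-180)
E
python3 o.py
```

```text
[ 0.5105 -0.1949  0.0819] [ 5.7  3.4 -8.1] [ 0.91 -1.45 -0.17] 159.7
```

Emit:
{"name": "jog_arm", "arguments": {"plan": [{"offset":[0,0,0],"twist":[0,0,-0.003],"fingers":-1},{"offset":[0,0,0],"twist":[0,0,-0.006],"fingers":-1},{"offset":[0,0,0],"twist":[0,0,-0.008],"fingers":-1},{"offset":[0,0,0],"twist":[0,0,-0.008],"fingers":-1}]}}

```text
clock: 8.32
position: [0.5105, -0.1949, 0.0819]
ee_rot: [-3.104, 0.475, -0.001]
force: [5.3, 3.6, -8.6]
width: 0.149
gripper_force: 25.0
```

```bash
python3 o.py
```

```text
[ 0.5105 -0.1949  0.0819] [ 5.3  3.6 -8.6] [ 0.94 -1.51 -0.2 ] 162.60000000000002
```

Emit:
{"name": "jog_arm", "arguments": {"plan": [{"offset":[0,0,0],"twist":[0,0,-0.003],"fingers":-1},{"offset":[0,0,0],"twist":[0,0,-0.006],"fingers":-1},{"offset":[0,0,0],"twist":[0,0,-0.008],"fingers":-1},{"offset":[0,0,0],"twist":[0,0,-0.008],"fingers":-1}]}}

```text
clock: 8.82
position: [0.5105, -0.1948, 0.0818]
ee_rot: [-3.115, 0.397, -0.001]
force: [5.4, 4.2, -8.3]
width: 0.15
gripper_force: 25.0
```

```bash
python3 o.py
```

```text
[ 0.5105 -0.1948  0.0818] [ 5.4  4.2 -8.3] [ 0.95 -1.46 -0.18] 165.5
```

Emit:
{"name": "jog_arm", "arguments": {"plan": [{"offset":[0,0,0],"twist":[0,0,-0.003],"fingers":-1},{"offset":[0,0,0],"twist":[0,0,-0.006],"fingers":-1},{"offset":[0,0,0],"twist":[0,0,-0.008],"fingers":-1},{"offset":[0,0,0],"twist":[0,0,-0.008],"fingers":-1}]}}

```text
clock: 9.32
position: [0.5105, -0.1947, 0.0819]
ee_rot: [-3.124, 0.319, -0.002]
force: [4.8, 4.5, -7.8]
width: 0.151
gripper_force: 25.0
```

```bash
python3 o.py
```

```text
[ 0.5105 -0.1947  0.0819] [ 4.8  4.5 -7.8] [ 0.99 -1.5  -0.15] 168.39999999999998
```

Emit:
{"name": "jog_arm", "arguments": {"plan": [{"offset":[0,0,0],"twist":[0,0,-0.003],"fingers":-1},{"offset":[0,0,0],"twist":[0,0,-0.006],"fingers":-1},{"offset":[0,0,0],"twist":[0,0,-0.008],"fingers":-1},{"offset":[0,0,0],"twist":[0,0,-0.008],"fingers":-1}]}}

```text
clock: 9.82
position: [0.5105, -0.1947, 0.0819]
ee_rot: [-3.131, 0.24, -0.002]
force: [5.0, 4.1, -8.1]
width: 0.151
gripper_force: 25.0
```

```bash
python3 o.py
```

```text
[ 0.5105 -0.1947  0.0819] [ 5.   4.1 -8.1] [ 1.11 -1.5  -0.09] 171.2
```

Emit:
{"name": "jog_arm", "arguments": {"plan": [{"offset":[0,0,0],"twist":[0,0,-0.003],"fingers":-1},{"offset":[0,0,0],"twist":[0,0,-0.006],"fingers":-1},{"offset":[0,0,0],"twist":[0,0,-0.008],"fingers":-1},{"offset":[0,0,0],"twist":[0,0,-0.008],"fingers":-1}]}}

```text
clock: 10.32
position: [0.5105, -0.1946, 0.0819]
ee_rot: [-3.136, 0.161, -0.002]
force: [6.8, 5.5, -8.2]
width: 0.15
gripper_force: 25.0
```

```bash
python3 o.py
```

```text
[ 0.5105 -0.1946  0.0819] [ 6.8  5.5 -8.2] [ 1.15 -1.47 -0.12] 174.10000000000002
```

Emit:
{"name": "jog_arm", "arguments": {"plan": [{"offset":[0,0,0],"twist":[0,0,-0.003],"fingers":-1},{"offset":[0,0,0],"twist":[0,0,-0.006],"fingers":-1},{"offset":[0,0,0],"twist":[0,0,-0.008],"fingers":-1},{"offset":[0,0,0],"twist":[0,0,-0.008],"fingers":-1}]}}

```text
clock: 10.82
position: [0.5106, -0.1945, 0.0819]
ee_rot: [-3.139, 0.082, -0.002]
force: [5.9, 4.4, -8.1]
width: 0.152
gripper_force: 25.0
```

```bash
python3 o.py
```

```text
[ 0.5106 -0.1945  0.0819] [ 5.9  4.4 -8.1] [ 1.16 -1.51 -0.11] 177.0
```

Emit:
{"name": "jog_arm", "arguments": {"plan": [{"offset":[0,0,0],"twist":[0,0,-0.003],"fingers":-1},{"offset":[0,0,0],"twist":[0,0,-0.006],"fingers":-1},{"offset":[0,0,0],"twist":[0,0,-0.008],"fingers":-1},{"offset":[0,0,0],"twist":[0,0,-0.008],"fingers":-1}]}}

```text
clock: 11.32
position: [0.5106, -0.1945, 0.0819]
ee_rot: [-3.14, 0.003, -0.002]
force: [5.6, 4.8, -8.0]
width: 0.148
gripper_force: 25.0
```

```bash
python3 o.py
```

```text
[ 0.5106 -0.1945  0.0819] [ 5.6  4.8 -8. ] [ 1.25 -1.45 -0.11] 179.89999999999998
```

Emit:
{"name": "jog_arm", "arguments": {"plan": [{"offset":[0,0,0],"twist":[0,0,-0.003],"fingers":-1},{"offset":[0,0,0],"twist":[0,0,-0.006],"fingers":-1},{"offset":[0,0,0],"twist":[0,0,-0.008],"fingers":-1},{"offset":[0,0,0],"twist":[0,0,-0.008],"fingers":-1}]}}

```text
clock: 11.82
position: [0.5106, -0.1944, 0.0819]
ee_rot: [-3.139, -0.076, -0.002]
force: [5.0, 5.6, -7.7]
width: 0.15
gripper_force: 25.0
```

```bash
python3 o.py
```

```text
[ 0.5106 -0.1944  0.0819] [ 5.   5.6 -7.7] [ 1.25 -1.45 -0.16] -537.2
```

Emit:
{"name": "jog_arm", "arguments": {"plan": [{"offset":[0,0,0],"twist":[0,0,-0.003],"fingers":-1},{"offset":[0,0,0],"twist":[0,0,-0.006],"fingers":-1},{"offset":[0,0,0],"twist":[0,0,-0.008],"fingers":-1},{"offset":[0,0,0],"twist":[0,0,-0.008],"fingers":-1}]}}

```text
clock: 12.32
position: [0.5106, -0.1943, 0.0819]
ee_rot: [-3.136, -0.155, -0.002]
force: [5.0, 4.6, -7.5]
width: 0.152
gripper_force: 25.0
```

```bash
python3 o.py
```

```text
[ 0.5106 -0.1943  0.0819] [ 5.   4.6 -7.5] [ 1.33 -1.46 -0.11] -534.3
```

Emit:
{"name": "jog_arm", "arguments": {"plan": [{"offset":[0,0,0],"twist":[0,0,-0.003],"fingers":-1},{"offset":[0,0,0],"twist":[0,0,-0.006],"fingers":-1},{"offset":[0,0,0],"twist":[0,0,-0.008],"fingers":-1},{"offset":[0,0,0],"twist":[0,0,-0.008],"fingers":-1}]}}

```text
clock: 12.82
position: [0.5106, -0.1943, 0.0822]
ee_rot: [-3.132, -0.234, -0.002]
force: [5.1, 5.5, -4.0]
width: 0.152
gripper_force: 25.0
```

```bash
python3 o.py; python3 - <<'E'
from h import *
a=get_image("side")[170:240,210:310,::-1]; b=cv2.imread("pics/side0.png")[170:240,210:310]
o=np.hstack([cv2.resize(x,(400,280),interpolation=cv2.INTER_CUBIC) for x in (b,a)])
cv2.imwrite("pics/s6.png",np.clip(255*(o/255.)**.6,0,255).astype(np.uint8))
E
```

```text
[ 0.5106 -0.1943  0.0822] [ 5.1  5.5 -4. ] [ 1.36 -1.08  0.02] -531.4
```

View pics/s6.png

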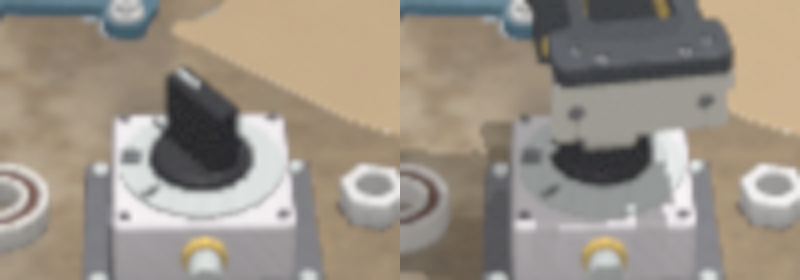

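The picture shows the knob near the two-rib mark at (532,155). The pull has dropped from 8 to 4 N, so the key is in the slot. I'm pulling up carefully.

Emit:
{"name": "jog_arm", "arguments": {"plan": [{"offset":[0,0,-0.005],"twist":[0,0,0],"fingers":-1},{"offset":[0,0,-0.01],"twist":[0,0,0],"fingers":-1},{"offset":[0,0,-0.01],"twist":[0,0,0],"fingers":-1}]}}

```text
clock: 13.25
position: [0.5106, -0.1943, 0.0838]
ee_rot: [-3.132, -0.234, -0.002]
force: [4.6, 5.1, -2.8]
width: 0.152
gripper_force: 25.0
```

```bash
python3 o.py
```

```text
[ 0.5106 -0.1943  0.0838] [ 4.6  5.1 -2.8] [ 1.34 -0.99 -0.03] -531.5
```

Only friction and weight remain (about 3 N), so it's moving freely.

Emit:
{"name": "jog_arm", "arguments": {"plan": [{"offset":[0,0,-0.007],"twist":[0,0,0],"fingers":-1},{"offset":[0,0,-0.014],"twist":[0,0,0],"fingers":-1},{"offset":[0,0,-0.014],"twist":[0,0,0],"fingers":-1}]}}

```text
clock: 13.62
position: [0.5106, -0.1943, 0.0859]
ee_rot: [-3.132, -0.234, -0.002]
force: [4.4, 6.4, -2.4]
width: 0.153
gripper_force: 25.0
```

Emit:
{"name": "jog_arm", "arguments": {"plan": [{"offset":[0,0,-0.005],"twist":[0,0,0],"fingers":-1},{"offset":[0,0,-0.01],"twist":[0,0,0],"fingers":-1},{"offset":[0,0,-0.01],"twist":[0,0,0],"fingers":-1}]}}

```text
clock: 14.0
position: [0.5106, -0.1943, 0.0874]
ee_rot: [-3.132, -0.234, -0.002]
force: [4.2, 5.9, -3.7]
width: 0.151
gripper_force: 25.0
```

Emit:
{"name": "jog_arm", "arguments": {"plan": [{"offset":[0,0,-0.003],"twist":[0,0,0],"fingers":-1},{"offset":[0,0,-0.006],"twist":[0,0,0],"fingers":-1},{"offset":[0,0,-0.006],"twist":[0,0,0],"fingers":-1}]}}

```text
clock: 14.38
position: [0.5106, -0.1943, 0.0879]
ee_rot: [-3.131, -0.234, -0.002]
force: [5.5, 5.1, -6.2]
width: 0.149
gripper_force: 25.0
```

Emit:
{"name": "jog_arm", "arguments": {"plan": [{"offset":[0,0,-0.003],"twist":[0,0,0],"fingers":-1},{"offset":[0,0,-0.003],"twist":[0,0,0],"fingers":-1},{"offset":[0,0,-0.003],"twist":[0,0,0],"fingers":-1}]}}

```text
clock: 14.75
position: [0.5106, -0.1943, 0.088]
ee_rot: [-3.131, -0.234, -0.002]
force: [6.7, 5.0, -11.7]
width: 0.155
gripper_force: 25.0
```

Emit:
{"name": "jog_arm", "arguments": {"plan": [{"offset":[0,0,0],"twist":[0,0,0],"fingers":-0.5},{"offset":[0,0,0],"twist":[0,0,0],"fingers":0.2},{"offset":[0,0,0],"twist":[0,0,0],"fingers":0.2},{"offset":[0,0,0],"twist":[0,0,0],"fingers":0.2},{"offset":[0,0,0],"twist":[0,0,0],"fingers":0.2}]}}

```text
clock: 15.38
position: [0.5097, -0.1959, 0.0888]
ee_rot: [3.133, 0.234, 0.0]
force: [-0.0, -0.7, -0.5]
width: 0.592
gripper_force: 0.0
```

Emit:
{"name": "jog_arm", "arguments": {"plan": [{"offset":[0,0,-0.2],"twist":[0,0,0],"fingers":0.2},{"offset":[0,0,-0.5],"twist":[0,0,0],"fingers":0.2},{"offset":[0,0,-0.9],"twist":[0,0,0],"fingers":0.2},{"offset":[0,0,-0.9],"twist":[0,0,0],"fingers":0.2},{"offset":[0,0,-0.9],"twist":[0,0,0],"fingers":0.2}]}}

```text
clock: 16.0
position: [0.5094, -0.1958, 0.2236]
ee_rot: [3.133, 0.234, -0.0]
force: [-0.5, -0.2, -1.3]
width: 0.601
gripper_force: 0.0
```

```bash
python3 o.py; python3 - <<'E'
from h import *
a=get_image("side")[170:240,210:310,::-1]; b=cv2.imread("pics/side0.png")[170:240,210:310]
o=np.hstack([cv2.resize(x,(400,280),interpolation=cv2.INTER_CUBIC) for x in (b,a)])
cv2.imwrite("pics/s7.png",np.clip(255*(o/255.)**.6,0,255).astype(np.uint8))
E
```

```text
[ 0.5094 -0.1958  0.2236] [-0.5 -0.2 -1.3] [0.04 0.04 0.03] -171.4
```

View pics/s7.png

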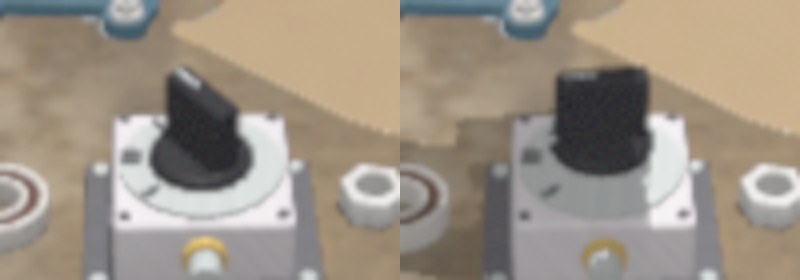

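The bar now points left towards the two ribs at (532,155), with its white line at (580,75). The flange stands visibly higher than before, and the gripper is clear of the knob.

```bash
python3 -c "from cell import sign_off; print(sign_off())"
```

```text
the job is handed in; nothing more can be done
None
```

The knob was turned to the two-rib mark, where its slot turned up about 12° past the mark. I pulled it out about 9 mm to its stop, let go, and handed the job in; the hand-in gave no verdict.

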